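# Tip the tall carton and stow it under the low shelf

### The arm

A 7-joint arm with a two-finger parallel gripper is mounted at the origin on the work surface. World frame = base frame: x ahead of the robot, y to its left, z up, the work surface at z = 0. Lengths are in mm, angles in rad, forces in N, time in s.
With the tool pointing down it reaches from about 400 to 875 mm from the base axis. Payload 19.3 kg.
Tool frame: the origin (TCP) lies at the very end of the fingers, on their centre line; the grasp point (between the pads) lies 19 mm behind it (grip_point_offset is the z of the grasp point in the tool frame, in mm); z points along the fingers, x is the direction in which the jaws open and shut, and the axes are right-handed (so a half turn about z gives the same grasp; the last joint's range is limited). The gripper opens to 85 mm and grips with 20 to 120 N. Pads are 22 mm wide; open, the fingers measure 114 mm over their backs; the gripper's body (76 mm by 85 mm) begins 54 mm behind the grasp point. The pads swing forward as they close: fully open they stand 13 mm farther back than shut.
Start: joints at [1.098, 0.521, -0.036, 1.599, 0.021, 1.021, -0.113], TCP at [244.969, -574.982, 231.291] pointing down, gripper open.
Joint ranges: [-2.91, 2.91], [-0.3, 2.13], [-1.5, 1.42], [0.17, 2.43], [-1.26, 4.41], [0.16, 1.93], [-2.52, 2.52]. Speed limits (rad/s): [1.89, 1.89, 2.39, 2.39, 3.01, 3.01, 3.01].

### API

Orientations are given as a 3x3 rotation matrix whose columns are the frame's x, y, z axes.
In Python, from workcell import movep, movel, goto_joints, open_gripper, clamp, wait, inverse_kinematics, read_state, camera, PlanningError, finish_job, grip_point_offset gives the robot as it stands. Calls block until the motion is done:
- movep(position, orientation): joint-space move of the TCP to a pose.
- movel(position, frame=None, max_speed=150, guard=None): straight line of the TCP; frame=None keeps the orientation; max_speed is the mean speed in mm/s. With guard (N) it stops when the force on the tool has changed by that much, and returns True; else False.
- goto_joints(angles): joint-space move.
- open_gripper() and clamp(): open the fingers fully, or close them until they stop; the grip force is fixed at half the most.
- wait(seconds).
- inverse_kinematics(position, orientation): joint angles nearest the present ones, or None.
- read_state(): the state.
- camera(name): name is "scene" or "top" or "wrist"; returns a dict with "image" (420x560x3 uint8, blue, green, red), "range_z" (420x560 float32, mm along the optical axis (not along the pixel's ray), 0 where there is no reading), "fx", "fy", "cx", "cy" (pixels), "cam_to_world" (4x4, takes a point from camera to world coordinates). Camera axes: x right, y up, looking along -z (the intrinsics and any distortion apply to the point x, -y, -z); pixel columns grow to the right and rows downward; lengths in mm; the calibration is good to about 2 mm. A picture is of the moment at which its call begins.
A pose or a line that the arm cannot do raises PlanningError and nothing moves.
- finish_job(): hands the job in, once; it reports no verdict.
The state is a dict: "time": time; "qpos": joint angles; "qvel": joint speeds; "joint_efforts": joint torques, N m; "eef_pos": TCP position; "tool_rot": TCP orientation; "ft_force": force on the tool from outside, world axes, zero at the start; "torque": the same for the moment, N m; "finger_gap": finger opening in mm.
Only numpy, scipy, OpenCV 4.12 (cv2) and the standard library are available. Lean on these libraries where they do the work, as an engineer would, in place of code of your own. Each camera call takes 0.05 s, during which the arm holds its last target. There are 200 camera calls.

### The job

The tall carton has to go under the low shelf, where it only fits lying down. First set the small yellow tin upright on top of the shelf, out of the way; then tip the carton over towards the shelf so that it lies with its blue patch on top, and slide it in under the shelf until none of it sticks out of the mouth. Never knock the tin over, and leave the other things where they stand.

Things in the scene. Friction and masses are not known exactly. Their poses are not given: they have to be found in the camera images.
- riser: Low open shelf fixed on the table: blue steel posts, grey board on top. Origin: on the table, middle of its mouth (the open end facing the carton); +y runs straight into the bay, x across it, z up. Bay: 180 mm wide between side lips 30 mm high, 260 mm deep to a low end stop, 115 mm high under the board.
- riser_mouth (a point): Same point and axes as the shelf's origin. Here the 30 mm high side lips flare out as lead-in guides, from x = +-93 mm at y = 0 to x = +-122 mm at y = -47 mm.
- riser_top (a point): Middle of the board's upper face, 127 mm above the table; axes as the shelf's. The board is 12 mm thick, 230 mm in x by 270 mm in y, its near edge over the mouth. Nothing stands on it at the start.
- carton_c (a point): Centre (and balance point) of a loose closed cardboard carton standing upright, 110 mm (its x) by 100 mm (y) by 210 mm tall (z), 0.35 to 0.7 kg, too wide to grip. A blue patch 70 x 150 mm marks its -y side (20 mm of it folds over the top); at the start its +y side looks towards the shelf's mouth within about 0.12 rad, 280 to 330 mm away. Patch uppermost means its y axis points down.
- carton_base (a point): Middle of the carton's bottom face, 105 mm from its centre, opposite to its z axis. Once the carton is tipped over towards the shelf, this is its trailing end, 50 mm above the table.
- tin_c (a point): Centre of a loose small yellow paint tin, 54 mm diameter, 75 mm tall, about 0.3 kg, standing on the table between the carton and the shelf; z is its upright axis.
- cleaner_c (a point): Bystander, loose: blue cleaner bottle with red cap, 66 mm diameter, 208 tall; point near its middle. Leave it where it is.
- water_c (a point): Bystander, loose: green clear bottle with blue cap, 68 mm diameter, 200 tall; point near its middle. Leave it where it is.
- jar_c (a point): Bystander, loose: amber glass jar with steel cap, 70 mm diameter, 100 tall; point near its middle. Leave it where it is.
- tape_c (a point): Bystander, loose: grey roll of tape lying flat, 100 mm diameter, 45 tall; point near its middle. Leave it where it is.
- bigtin_c (a point): Bystander, loose: big grey tin, 100 mm diameter, 120 tall; point near its middle. Leave it where it is.
- hammer_c (a point): Bystander, loose: hammer lying on the table, wooden handle, about 250 mm long, under 40 mm high; point near its middle. Leave it where it is.
There are look-alikes about, which are no part of the job. What is shaped like the part that bears tin_c but pink or turquoise is not meant.

How it is judged (in metres and radians):
On the way, in this order (a step that is already met when the one before it is completed fails the run):
1. the small tin stands upright on the shelf's top board, let go (x of tin_c in the frame of riser between -0.115 and 0.115 m and y of tin_c in the frame of riser between 0 and 0.27 m and z of tin_c in the frame of riser between 0.158 and 0.171 m and angle between tin_c's own z axis and vertical below 0.1 rad and linear speed of tin below 0.03 m/s and contact force between tin and the fingers below 0.05 N), for 0.2 s.
2. the carton lies flat with its blue patch on top (angle between carton_c's own y axis and vertical above 3.04 rad and height (world z) of carton_c below 0.058 m and y of carton_base in the frame of riser below -0.04 m), for 0.2 s.
At the end, for the whole second after the job is handed in: The carton lies flat on the table with its blue patch on top (within about 0.1 rad), inside the bay under the board, the middle of its trailing end no more than 20 mm out of the mouth, at rest; the small tin stands upright (within 0.1 rad) and released on the shelf's top board (all of step 1 and angle between carton_c's own y axis and vertical above 3.04 rad and height (world z) of carton_c below 0.058 m and y of carton_base in the frame of riser above -0.02 m and x of carton_c in the frame of riser between -0.05 and 0.05 m and y of carton_c in the frame of riser between 0.08 and 0.2 m and linear speed of carton below 0.02 m/s and angular speed of carton below 0.1 rad/s); the robot touches nothing.
It fails at once if the small tin is tipped over (more than 0.6 rad) (angle between tin_c's own z axis and vertical above 0.6 rad).
It fails at once if a bystander (cleaner, water bottle, jar, tape, big tin, hammer) is moved more than 30 mm (distance of any of cleaner_c, water_c, jar_c, tape_c, bigtin_c, hammer_c from where it was at the start of the episode above 0.03 m).
It also fails if it takes over 67 s, if anything falls off the work surface, if the arm or the gripper's body presses on something with over 40 N, if the wrist force passes 120 N, or if a joint passes its speed limit or range.

## Working session

There is one attempt and no reset: what is moved stays moved. The work goes in short steps, each a Python script; the robot and the scene stay as the last script left them, time stands still between calls to the robot, and variables do not carry over. Pictures are saved under pics/ and viewed, about 8 in all and at most 12, crops included, and the job is handed in when it is done.

```bash
mkdir -p pics; ls; cat > h.py <<'E'
import numpy as np, cv2
from workcell import *
def snap(name, fn=None):
    c=camera(name)
    if fn: cv2.imwrite('pics/'+fn,c['image'])
    return c
def cloud(c):
    z=c['range_z'].astype(float); v,u=np.mgrid[0:z.shape[0],0:z.shape[1]]
    p=np.stack([(u-c['cx'])/c['fx']*z,-(v-c['cy'])/c['fy']*z,-z,np.ones_like(z)],-1)
    P=(p@np.array(c['cam_to_world']).T)[...,:3]; P[z<=0]=np.nan
    return P
E
python3 - <<'E'
from h import *
for n in ['scene','top']:
    c=snap(n,n+'0.png'); np.savez(n+'0.npz',**{k:np.array(v) for k,v in c.items()})
    print(n,{k:v for k,v in c.items() if k not in('image','range_z')})
print(read_state())
E
```

```text
pics
scene {'fx': 448.55525024324197, 'fy': 448.55525024324197, 'cx': 281.7099462040143, 'cy': 211.97567916103912, 'cam_to_world': array([[ 8.36677213e-01, -3.98163598e-01,  3.76081097e-01,
         1.04244824e+03],
       [ 5.47695965e-01,  6.07482019e-01, -5.75321412e-01,
        -8.71494493e+02],
       [ 6.09539405e-04,  6.87336414e-01,  7.26338958e-01,
         1.14263170e+03],
       [ 0.00000000e+00,  0.00000000e+00,  0.00000000e+00,
         1.00000000e+00]])}
top {'fx': 414.19495582059784, 'fy': 414.19495582059784, 'cx': 285.99092435162805, 'cy': 209.68982417769553, 'cam_to_world': array([[-2.14509124e-02,  9.99438837e-01, -2.57268193e-02,
         4.75800207e+02],
       [-9.99763455e-01, -2.15360884e-02, -3.03826346e-03,
        -6.60553134e+01],
       [-3.59061356e-03,  2.56555602e-02,  9.99664394e-01,
         1.23435141e+03],
       [ 0.00000000e+00,  0.00000000e+00,  0.00000000e+00,
         1.00000000e+00]])}
{'time': 0.1, 'qpos': array([ 1.09783509,  0.52195367, -0.03633993,  1.59995032,  0.02117947,
        1.02107167, -0.11283171]), 'qvel': array([ 0.00125625,  0.00017022, -0.00062462, -0.00134617,  0.00062985,
        0.00063532,  0.00065552]), 'joint_efforts': array([ 4.54738765e-03, -9.28485489e+01,  1.98474102e+00, -3.70534658e+01,
        1.82263908e-02,  5.38503795e-03,  7.72476483e-05]), 'eef_pos': array([ 244.8407486 , -574.72481   ,  230.78383158]), 'tool_rot': array([[ 3.91920724e-01, -9.19998891e-01, -4.32715693e-04],
       [-9.19998451e-01, -3.91920961e-01,  9.00563478e-04],
       [-9.98107751e-04,  4.51482768e-05, -9.99999501e-01]]), 'ft_force': array([-0.7276838 ,  0.35782432,  0.29800601]), 'torque': array([ 0.05369913, -0.02444874,  0.01119552]), 'finger_gap': 85.15241137688146}
```

```bash
python3 -c "
import cv2,numpy as np
a=cv2.imread('pics/top0.png');print(a.shape)"
```

```text
(420, 560, 3)
```

View pics/top0.png

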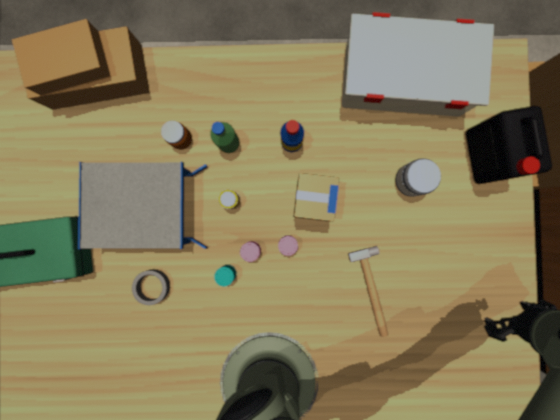

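View pics/scene0.png

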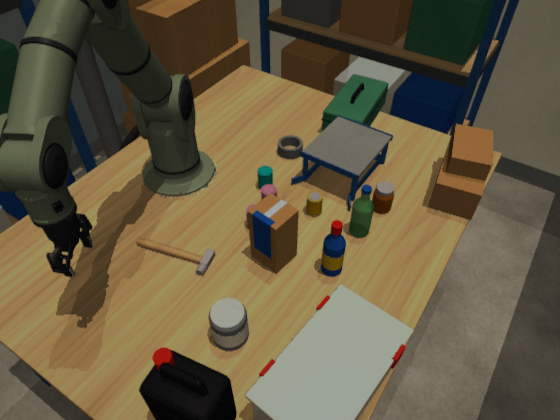

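The top view shows the shelf at (132,205) with its mouth on the right edge (u≈185), the carton at (318,197) with its patch on the right, and a yellow-sided, white-lidded tin at (230,200). The tin look-alikes are pink at (250,252) and (288,246) and turquoise at (225,276). The yellow one at (230,200) fits tin_c, because it is yellow and stands between carton and shelf. Next I'll measure these and confirm the tin in a crop.

```bash
cat > m.py <<'E'
from h import *
c=dict(np.load('top0.npz')); P=cloud(c); im=c['image']
v,u=np.mgrid[0:420,0:560]
def reg(u0,u1,v0,v1,z0,z1): return (u>=u0)&(u<=u1)&(v>=v0)&(v<=v1)&(P[...,2]>z0)&(P[...,2]<z1)
def rect(m,n):
    q=P[m]; r=cv2.minAreaRect(q[:,:2].astype(np.float32)); print(n,m.sum(),'z',np.median(q[:,2]).round(1),'rect',np.round(r[0],1),np.round(r[1],1),round(r[2],2), 'corners',np.round(cv2.boxPoints(r)).tolist())
rect(reg(70,195,155,255,118,140),'board')
rect(reg(285,350,165,230,195,225),'carton')
rect(reg(215,245,185,215,65,85),'tin')
for n,b in dict(cleaner=(275,310,115,155),water=(205,240,115,155),jar=(160,195,118,150),big=(395,445,155,200),tape=(130,172,265,310),pink1=(238,263,240,264),pink2=(277,300,234,257),turq=(213,238,263,290),ham=(345,390,243,340)).items():
    m=reg(*b,10,260); rect(m,n); print('   zmax',np.nanmax(P[m][:,2]).round(0))
rect(reg(180,215,155,255,15,60),'guides')
print('table',np.nanmedian(P[200:230,440:460,2]))
s=cv2.imread('pics/scene0.png'); cv2.imwrite('pics/crop1.png',np.hstack([cv2.resize(s[160:280,225:365],None,fx=3.6,fy=3.6,interpolation=2)[:420],cv2.resize(cv2.imread('pics/top0.png')[170:230,205:255],(285,420)[::1])[:420]]))
E
python3 m.py
```

```text
board 8917 z 124.9 rect [527.3 356.6] [279.6 233.3] 88.87 corners [[408.0, 219.0], [641.0, 215.0], [647.0, 494.0], [413.0, 499.0]]
carton 1789 z 208.1 rect [ 533.4 -137.7] [101.  110.2] 82.06 corners [[472.0, -180.0], [581.0, -195.0], [595.0, -95.0], [486.0, -80.0]]
tin 301 z 73.6 rect [540.9 102.9] [52.  53.7] 89.45 corners [[514.0, 77.0], [567.0, 77.0], [568.0, 129.0], [514.0, 129.0]]
cleaner 624 z 141.7 rect [709.1 -81.7] [64.2 60.2] 88.25 corners [[678.0, -113.0], [738.0, -115.0], [740.0, -51.0], [680.0, -49.0]]
   zmax 211.0
water 677 z 132.2 rect [711.  104.2] [59.3 66.6] 34.29 corners [[668.0, 115.0], [705.0, 60.0], [754.0, 93.0], [717.0, 148.0]]
   zmax 202.0
jar 648 z 95.5 rect [727.6 246.6] [65.7 65. ] 1.62 corners [[694.0, 278.0], [696.0, 213.0], [761.0, 215.0], [760.0, 280.0]]
   zmax 104.0
big 1343 z 116.6 rect [ 588.7 -431.5] [98.8 94.8] 26.09 corners [[523.0, -411.0], [565.0, -496.0], [654.0, -452.0], [612.0, -367.0]]
   zmax 124.0
tape 619 z 41.1 rect [292.8 336.8] [98.3 97.9] 74.28 corners [[232.0, 303.0], [327.0, 276.0], [353.0, 371.0], [259.0, 397.0]]
   zmax 50.0
pink1 328 z 73.0 rect [391.5  44.3] [51.7 54. ] 42.67 corners [[354.0, 47.0], [391.0, 7.0], [429.0, 42.0], [392.0, 82.0]]
   zmax 80.0
pink2 306 z 73.1 rect [405.9 -63.2] [50.5 54.5] 88.65 corners [[378.0, -88.0], [433.0, -89.0], [434.0, -39.0], [379.0, -37.0]]
   zmax 81.0
turq 359 z 72.7 rect [324.6 116.9] [52.4 52. ] 88.3 corners [[298.0, 91.0], [350.0, 90.0], [351.0, 142.0], [299.0, 144.0]]
   zmax 79.0
ham 953 z 21.5 rect [ 261.6 -313. ] [259.5  87.9] 13.69 corners [[125.0, -301.0], [146.0, -386.0], [398.0, -325.0], [377.0, -240.0]]
   zmax 31.0
guides 173 z 27.6 rect [524.  205.1] [ 63.  245.5] 88.67 corners [[401.0, 176.0], [646.0, 171.0], [647.0, 234.0], [402.0, 239.0]]
table -1.979660521807432
```

View pics/crop1.png

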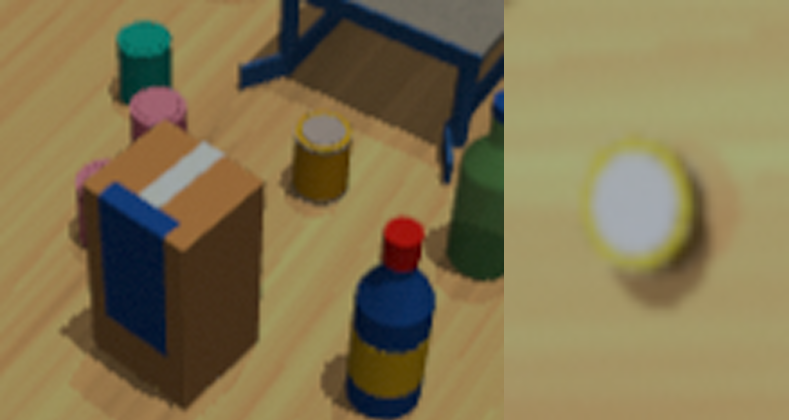

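The crop confirms the yellow tin at (322,155) in front of the mouth; the pink and turquoise ones are decoys. The measured sizes and heights match the given ones, with depth reading about 2 mm low everywhere. Next I'll check reachability of all the waypoints.

```bash
cat >> h.py <<'E'
RO=np.array([524.6,221.6]); RY=-0.0190
def Rz(a): c,s=np.cos(a),np.sin(a); return np.array([[c,-s],[s,c]])
def r2w(x,y,z): return np.r_[RO+Rz(RY)@[x,y],z]
def w2r(p): return Rz(RY).T@(np.array(p)[:2]-RO)
def tool(yaw,tilt=0,flip=1):
    "jaws along x of a frame turned by yaw; fingers down, tipped towards that frame's +y by tilt"
    X=np.r_[Rz(yaw)[:,0],0]*flip; F=np.r_[Rz(yaw)[:,1],0]
    Z=F*np.sin(tilt)-np.array([0,0,1])*np.cos(tilt)
    return np.stack([X,np.cross(Z,X),Z],1)
CY=-0.1386; CC=np.array([533.4,-137.7])
def c2w(x,y,z): return np.r_[CC+Rz(CY)@[x,y],z]
E
python3 - <<'E'
from h import *
T=np.array([540.9,102.9])
for f in (1,-1):
  for tilt in (0,.35,.52):
    for n,p,a in [('tin_up',[*T,300],0),('tin',[*T,28],0),('shelf',r2w(0,160,157),0),('shelfup',r2w(0,160,300),0),('tip0',c2w(0,-110,175),CY),('tip0up',c2w(0,-110,330),CY),('tip1',c2w(0,60,220),CY),('pu0',c2w(0,10,40),CY),('pu1',r2w(0,-15,40),RY),('pu1up',r2w(0,-60,300),RY)]:
      if tilt and n.startswith(('tin','shelf')): continue
      q=inverse_kinematics(p,tool(a,tilt,f)); print(f,tilt,n,None if q is None else np.round(q,2))
for y in (np.pi/2,-np.pi/2):
  print(y,inverse_kinematics([*T,28],tool(y)),inverse_kinematics(r2w(0,160,157),tool(y)))
E
```

```text
1 0 tin_up [ 0.2   0.4  -0.68  1.69  0.27  1.15 -0.54]
1 0 tin [ 0.    0.73 -0.41  1.91  0.5   0.6  -0.74]
1 0 shelf [-0.12  0.85 -1.01  1.56  0.76  1.17 -1.29]
1 0 shelfup [-0.09  0.72 -1.11  1.4   0.64  1.41 -1.2 ]
1 0 tip0 [ 0.59  0.53 -0.35  1.78  0.22  0.88  0.  ]
1 0 tip0up [ 0.61  0.37 -0.37  1.6   0.14  1.2   0.07]
1 0 tip1 [ 0.41  0.45 -0.51  1.8   0.26  0.96 -0.35]
1 0 pu0 [ 0.38  0.7  -0.36  1.92  0.41  0.6  -0.38]
1 0 pu1 [-0.12  0.74 -0.5   1.87  0.56  0.67 -0.98]
1 0 pu1up [ 0.17  0.42 -0.79  1.69  0.32  1.17 -0.72]
1 0.35 tip0 [ 0.85  0.63 -0.48  1.67 -0.07  1.    0.33]
1 0.35 tip0up [ 0.86  0.48 -0.5   1.5  -0.12  1.3   0.3 ]
1 0.35 tip1 [ 0.67  0.51 -0.59  1.79 -0.09  0.92  0.05]
1 0.35 pu0 [ 0.69  0.79 -0.52  1.85  0.02  0.63  0.14]
1 0.35 pu1 [ 0.08  0.75 -0.51  1.96  0.01  0.39 -0.32]
1 0.35 pu1up [ 0.37  0.39 -0.75  1.78 -0.08  0.95 -0.31]
1 0.52 tip0 [ 0.94  0.71 -0.52  1.62 -0.17  1.08  0.45]
1 0.52 tip0up [ 0.95  0.55 -0.55  1.46 -0.22  1.37  0.37]
1 0.52 tip1 [ 0.79  0.57 -0.65  1.77 -0.23  0.95  0.21]
1 0.52 pu0 [ 0.81  0.86 -0.58  1.81 -0.12  0.69  0.34]
1 
[... 1027 characters left out ...]
.28  1.65 -0.67  1.21 -2.26]
-1 0.52 tip0up [ 0.38  0.52  0.34  1.5  -0.6   1.48 -2.42]
-1 0.52 tip1 [ 0.18  0.51  0.2   1.8  -0.7   1.09 -2.5 ]
-1 0.52 pu0 [ 0.33  0.8   0.12  1.84 -0.81  0.85 -2.2 ]
-1 0.52 pu1 [-0.08  0.74 -0.17  2.   -0.96  0.49 -2.47]
-1 0.52 pu1up [-0.91  0.64  1.23  1.88 -1.11  1.43 -2.45]
1.5707963267948966 [ 0.25204262  0.83663696 -0.78873872  1.90080075  0.84831356  0.77836277
  0.54997666] [-0.02715195  0.97452524 -1.25668993  1.55321856  0.94730677  1.32251328
  0.16805386]
-1.5707963267948966 [-0.20185919  0.70510601 -0.13008583  1.924903    0.1694285   0.52197932
 -2.01917161] [-0.95901754  0.67776151  0.38111324  1.60775193 -0.29889619  0.9141749
 -2.04133494]
```

```bash
python3 - <<'E'
from h import *
R=tool(0); T=[540.9,102.9]
s=read_state(); p=s['eef_pos']
movel([p[0],p[1],420],max_speed=300)
movep([*T,300],R); print(read_state()['time'],read_state()['eef_pos'])
movel([*T,110],max_speed=250)
print('guard',movel([*T,30],max_speed=100,guard=8)); print(read_state()['eef_pos'])
clamp(); s=read_state(); print(s['finger_gap'],s['time'])
movel([*T,240],max_speed=200)
s=read_state(); print(s['finger_gap'],s['eef_pos'],s['ft_force'],s['time'])
snap('scene','s1.png')
E
```

```text
3.525 [541.19386726 102.03272438 300.00535751]
guard False
[541.22944021 103.04509493  30.49702013]
52.76006106616258 5.7917
52.890592390215566 [540.41329188 102.68870356 239.01900899] [-0.21687722  0.16273572 -3.43466874] 6.9917
```

View pics/s1.png

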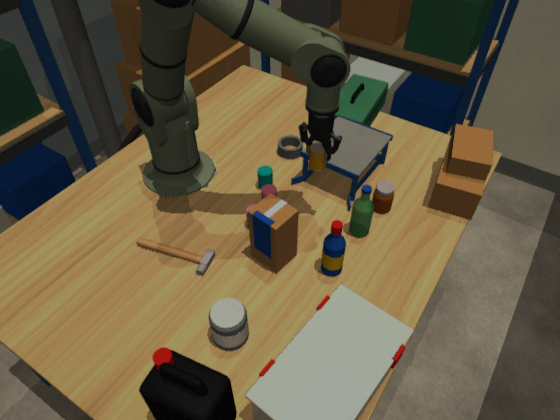

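The tin is held upright at (317,155), with gap and weight as expected. Now I'll place it.

```bash
python3 - <<'E'
from h import *
R=tool(0)
movel(r2w(0,165,240),R,max_speed=200)
movel(r2w(0,165,165),max_speed=150)
print('guard',movel(r2w(0,165,155.5),max_speed=20,guard=5),read_state()['eef_pos'])
open_gripper(); wait(0.2)
movel(r2w(0,165,300),max_speed=200)
c=snap('top'); P=cloud(c); m=(P[...,2]>190)&(P[...,2]<215)
s=read_state(); print(s['time'],s['finger_gap'])
movep(r2w(0,-30,330),R)
movep(c2w(0,-40,380),tool(CY)); movep(c2w(0,-125,330),tool(CY,0.3))
c=snap('top','t2.png'); P=cloud(c)
v,u=np.mgrid[0:420,0:560]
m=(u>80)&(u<190)&(v>155)&(v<250)&(P[...,2]>185)&(P[...,2]<220); q=P[m]
print('tin',m.sum(),np.median(q,0) if m.any() else None, w2r(cv2.minAreaRect(q[:,:2].astype(np.float32))[0]))
print(read_state()['time'],read_state()['eef_pos'])
E
```

```text
guard True [527.92405661 386.69509759 157.8276214 ]
11.225 85.67728955828824
tin 414 [528.63005869 383.05538908 199.80795818] [  0.81712948 164.1275217 ]
13.975 [ 516.60535259 -260.40600776  329.89283709]
```

View pics/t2.png

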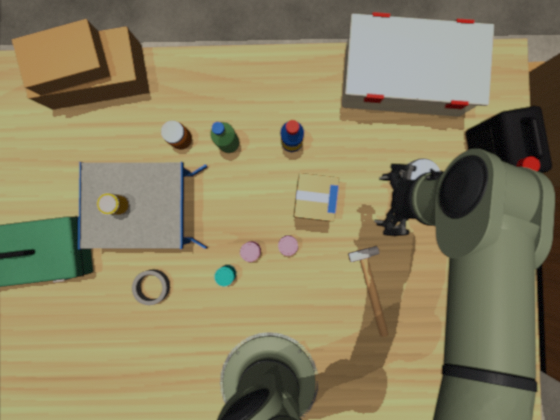

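The tin stands on the board at riser (1,164), lid at about 202 mm after the 2 mm bias, pixel (110,204). Now contact with the carton, then a first 8° of tipping with a check.

```bash
cat >> h.py <<'E'
def carton_fit(c,zmin=150):
    P=cloud(c); h=(P[...,2]>zmin)&(P[...,2]<260)&(abs(P[...,0]-535)<90)&(P[...,1]>-200)&(P[...,1]<60)
    hsv=cv2.cvtColor(c['image'],cv2.COLOR_BGR2HSV); return P[h],hsv[h]
def topfit(c,ylo=-200):
    q,_=carton_fit(c,190); q=q[q[:,1]>ylo]; A=np.c_[q[:,:2],np.ones(len(q))]
    co=np.linalg.lstsq(A,q[:,2],rcond=None)[0]; return co[:2],np.median(q,0),len(q)
E
python3 - <<'E'
from h import *
R=tool(CY,0.3); Z=172
print(topfit(snap('top')))
movel(c2w(0,-110,Z),R,max_speed=200)
g=movel(c2w(0,-50,Z),max_speed=40,guard=4); s=read_state(); p=s['eef_pos']; cp=Rz(CY).T@(p[:2]-CC)
print(g,p,cp,s['ft_force'],s['time'])
np.save('p0.npy',p)
if g:
    piv=np.array([50.,0]); v0=np.array([-100.,Z+8])
    for th in np.radians([4,8]):
        d=np.array([v0[0]*np.cos(th)+v0[1]*np.sin(th),-v0[0]*np.sin(th)+v0[1]*np.cos(th)])-v0
        movel(np.r_[p[:2]+Rz(CY)@[0,d[0]],p[2]+d[1]],max_speed=40); print(d,read_state()['ft_force'])
c=snap('top'); print(topfit(c)); print(read_state()['time']); snap('scene','s3.png')
E
```

```text
(array([ 0.00085613, -0.00468317]), array([ 533.15218321, -137.63797793,  208.01559939]), 1789)
False [ 526.49932073 -187.5007607   171.97766736] [ 4.58031374e-02 -5.02765655e+01] [ 1.70952157 -1.74039811  2.76714566] 16.6167
(array([-0.06452938, -0.12880368]), array([ 530.46866098, -136.61759019,  209.7207024 ]), 1979)
16.6667
```

View pics/s3.png

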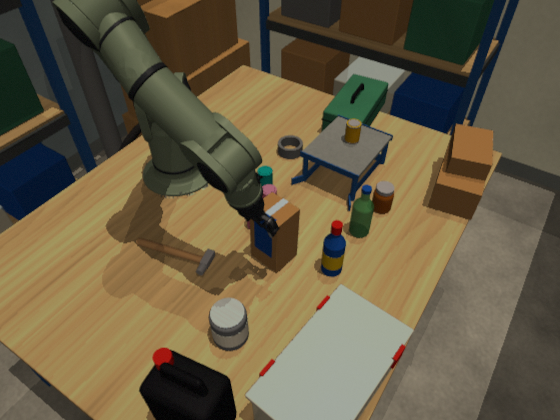

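The picture shows the fingers right at the carton's patch side (270,222) and the tin upright on the board. Contact hasn't been felt yet, so I'll continue.

```bash
python3 - <<'E'
from h import *
Z=172
g=movel(c2w(0,-25,Z),max_speed=30,guard=3); s=read_state(); p=s['eef_pos']; cp=Rz(CY).T@(p[:2]-CC)
print(g,p,cp,s['ft_force'],s['time'])
np.save('p0.npy',p)
if g:
    v0=np.array([-100.,Z+8])
    for th in np.radians([5,10]):
        d=np.array([v0[0]*np.cos(th)+v0[1]*np.sin(th),-v0[0]*np.sin(th)+v0[1]*np.cos(th)])-v0
        movel(np.r_[p[:2]+Rz(CY)@[0,d[0]],p[2]+d[1]],max_speed=40); print(d,read_state()['ft_force'])
c=snap('scene','s4.png'); cv2.imwrite('pics/s4c.png',cv2.resize(c['image'][140:300,200:400],None,fx=3,fy=3))
print(read_state()['time'])
E
```

```text
False [ 529.87191849 -162.63304967  171.92886301] [ -0.0495813  -25.18137936] [-0.69315661 -0.4576735  -0.41294744] 17.7
17.75
```

View pics/s4c.png

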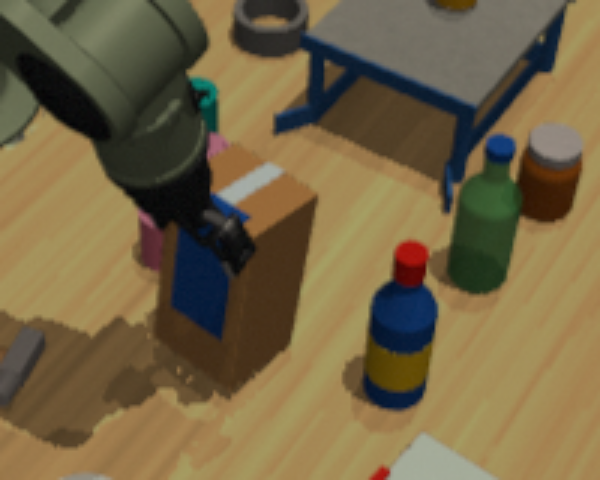

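The carton's right edge has gone from vertical to leaning, (290,345) to (317,195), about 10°. So it is tipping, with forces too small for the guard to see. I'll carry on along the arc past the balance point at about 25°.

```bash
python3 - <<'E'
from h import *
movel(c2w(0,10,194),max_speed=70)
movel(c2w(0,62,199),max_speed=70)
wait(0.3)
movel(c2w(0,40,260),max_speed=200); wait(0.3)
movep(c2w(0,-120,300),tool(CY,0.3))
c=snap('top','t5.png'); s=read_state(); print(s['time'],s['ft_force'])
P=cloud(c); m=(P[...,2]>85)&(P[...,2]<112)&(abs(P[...,0]-545)<100)&(P[...,1]>-120)&(P[...,1]<180); q=P[m]
r=cv2.minAreaRect(q[:,:2].astype(np.float32)); print(m.sum(),np.median(q,0),r,np.round(cv2.boxPoints(r)).tolist(),w2r(r[0]))
E
```

```text
21.2167 [-0.40486584  0.81355499  0.43276327]
3040 [554.60312168  18.11399092  98.27212286] ((555.0923461914062, 18.0618896484375), (210.48843383789062, 110.02851867675781), 82.06297302246094) [[486.0, -79.0], [595.0, -94.0], [624.0, 115.0], [515.0, 130.0]] [  34.35383391 -202.92205311]
```

View pics/t5.png

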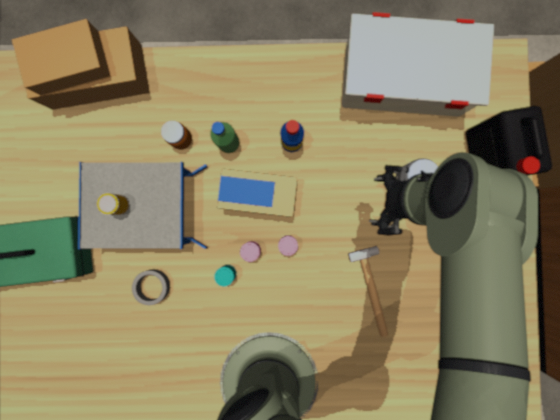

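The carton lies flat, patch up at (256,192), fitted as 210×110 with its top at 98 (+2 bias). Its riser pose is (34,-203), yaw −0.12, and the tin is still upright at (110,204). Now I'll push the trailing end with both open fingers as a wide pusher, straightening it first.

```bash
cat >> h.py <<'E'
def lying(c):
    P=cloud(c); m=(P[...,2]>85)&(P[...,2]<112)&(abs(P[...,0]-545)<100)&(P[...,1]>-120)&(P[...,1]<216)
    hsv=cv2.cvtColor(c['image'],cv2.COLOR_BGR2HSV); m&=(hsv[...,1]>60)
    n,lab,st,ce=cv2.connectedComponentsWithStats(m.astype(np.uint8)); k=1+np.argmax(st[1:,4]); q=P[lab==k]
    r=cv2.minAreaRect(q[:,:2].astype(np.float32)); return np.array([w2r(b) for b in cv2.boxPoints(r)]).round(0), r[1], r[2]
E
python3 - <<'E'
from h import *
R=tool(CY,0.52)
movep(c2w(0,-15,250),R)
movel(c2w(0,-15,40),max_speed=180)
movel(c2w(0,40,40),max_speed=100)
for x,y,a in [(22,-303,-.12),(22,-262,-.06),(22,-220,0),(8,-100,0)]:
    movel(r2w(x,y,40),tool(RY+a,0.52),max_speed=60)
    s=read_state(); print(w2r(s['eef_pos']),s['ft_force'],s['time'])
c=snap('top','t6.png'); print(lying(c))
E
```

```text
[  21.97949878 -302.61517888] [-0.46787011 -0.91417218  0.26574806] 24.1833
[  21.9398975  -261.99006764] [0.39044287 0.0192509  0.45608248] 25.0167
[  21.92497449 -220.01462531] [ 0.03053556 -0.39576722  0.19104923] 25.8667
[   8.04628563 -100.12888476] [-0.57376269 -1.99187795 -1.09721088] 28.0333
(array([[-45., -99.],
       [ 63., -99.],
       [ 63.,  -5.],
       [-45.,  -5.]]), (94.29322052001953, 107.64948272705078), 88.77497100830078)
```

View pics/t6.png

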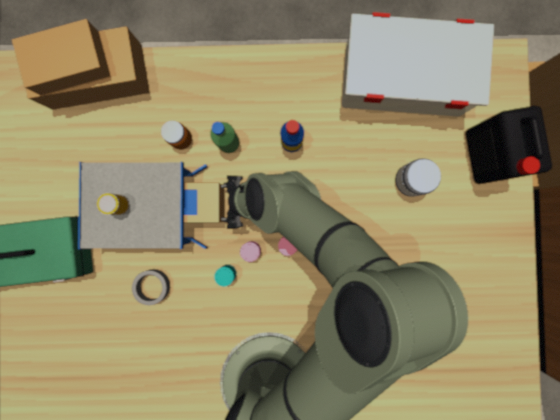

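The carton is square and half in: x≈+9, trailing end at −99 with the TCP at −100. I'll push it the rest of the way, back off and check.

```bash
python3 - <<'E'
from h import *
movel(r2w(5,5,40),max_speed=60)
s=read_state(); print(w2r(s['eef_pos']),s['ft_force'],s['time'])
movel(r2w(5,-80,40),max_speed=120)
movel(r2w(5,-130,250),max_speed=200)
p=c2w(0,-120,330); movep(p,tool(CY,0.3)); wait(.3)
c=snap('top'); P=cloud(c); cv2.imwrite('pics/f7.png',c['image'])
v,u=np.mgrid[0:420,0:560]
m=(u>80)&(u<190)&(v>155)&(v<250)&(P[...,2]>190)&(P[...,2]<215); q=P[m]; print('tin',m.sum(),np.median(q,0),w2r(cv2.minAreaRect(q[:,:2].astype(np.float32))[0]))
d=snap('scene'); P2=cloud(d); W=np.einsum('ij,hwj->hwi',Rz(RY).T,P2[...,:2]-RO)
m=(abs(W[...,0])<50)&(P2[...,2]>20)&(P2[...,2]<90)&(W[...,1]>-60)&(W[...,1]<60)
print('trailing face',m.sum(),np.percentile(W[m],[5,50,95],axis=0) if m.any() else None)
for n,b in dict(cleaner=(275,310,115,155),water=(205,240,115,155),jar=(160,195,118,150),tape=(130,172,265,310)).items():
    k=(u>=b[0])&(u<=b[1])&(v>=b[2])&(v<=b[3])&(P[...,2]>10)&(P[...,2]<260); print(n,np.round(cv2.minAreaRect(P[k][:,:2].astype(np.float32))[0],1))
cv2.imwrite('pics/s7.png',cv2.resize(d['image'][90:290,230:430],(600,600)))
s=read_state(); print(s['time'],s['ft_force'])
E
```

```text
[5.03450185 4.90930975] [ 0.65782375 -1.4607957  -1.86072383] 29.9833
tin 394 [528.51225774 384.0863694  199.88561863] [2.51274660e-02 1.64101239e+02]
trailing face 362 [[-44.33578422   1.87801746]
 [  1.31923912   6.03067202]
 [ 44.39604178  10.461074  ]]
cleaner [709.1 -81.7]
water [710.8 104. ]
jar [726.7 246.6]
tape [292.5 337. ]
33.8083 [-0.43384519 -0.20060779  0.05576457]
```

View pics/s7.png

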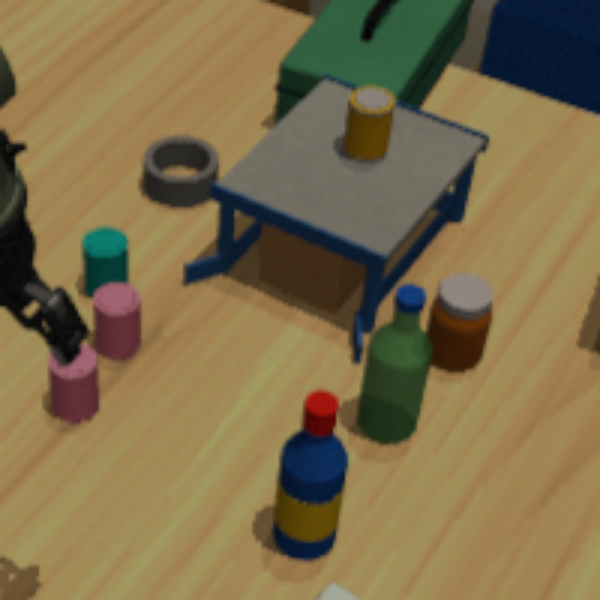

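The carton's end face shows at (310,270) inside the mouth, at y≈+6 mm. The tin stands on the board at (370,122), bystanders haven't moved, and the gripper is clear in the air. Handing in.

```bash
python3 -c "
from h import *
print(finish_job()); print(read_state()['time'])"
```

```text
the job is handed in; nothing more can be done
None
the job is handed in; nothing more can be done
```

The job is handed in at about 34 s of robot time, and every check I took before that met its condition; `finish_job()` reports no verdict.

- **Tin:** I set the yellow tin on the shelf's top board. It stands upright and released at riser (0, 164) mm, with its lid at about 202 mm as expected.
- **Carton:** I tipped it towards the shelf so that it lay flat with the blue patch on top, then pushed it in with both open fingers. Its trailing end is about 6 mm inside the mouth, it is centred to within about 1 mm across the bay, and it was square to the shelf when last seen in the open.
- **Bystanders:** The cleaner, water bottle, jar and tape are within 1 mm of where they started. I did not re-measure the hammer and the big tin; no commanded fingertip path came near them.
- **Disagreements:** The force guard did not notice contact while tipping because the carton's forces were too small, so I went by the picture and the geometry there. Camera depth read about 2 mm low everywhere, and I allowed for it.

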